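# Press a microscope's stage plate home with a seating tool

### The job

The round stage plate has only been set loosely in the hole of the microscope base. Take the seating tool from its rest and press the plate down squarely with it, never harder than about 25 N, until it clicks and its rim sits flat on the base all round; stop there, for leaning on the seated plate with more than about 20 N cracks its glass. Then stand the tool upright back in its rest, touching the plate with nothing but the tool and leaving the other things on the desk where they are.

Things in the scene. Friction and masses are not known exactly. Their poses are not given: they have to be found in the camera images.
- scope_base: Light grey microscope base, 270 x 180 mm, its top 62 mm above the desk, on soft rubber feet: pressed, it sinks straight down by several mm (15 at most) and springs back, so heights measured beforehand do not tell when the plate is home. Origin: on the hole's axis, at the underside (18 mm up), z up. A 25 mm steel post stands 100 mm tall above the base's top, 125 mm from the hole in +x of the base.
- bore_mouth (a point): Centre of the mouth of the 65 mm hole, on the flat top of the base; z up. 7 mm below it three sprung steel balls stick out of the hole's wall.
- stage_plate: Grey, glass face, 0.15 kg. Rim 76 mm across, 5 thick; below it a plug 15 mm deep with a 62 mm bead, widening upward. Origin: centre of rim's underside, z up. At first the bead rests on the balls, rim about 9 mm above the base. Pressed at its centre, force grows to some 12 to 20 N, then falls sharply as the bead passes the balls and the rim meets the base (origin at bore_mouth). Breaks over 25 N.
- seating_tool: Aluminium pusher of 0.25 kg standing upright in its rest: a flat round foot 44 mm across and 18 mm tall with a rubber underside, and on it a plain round handle 28 mm across; 110 mm tall over all. Origin: centre of the foot's underside; z along the handle, up.
- tool_rest: Grey round tray fixed to the desk, 68 mm across and 14 mm tall, inside 58 mm across with its floor 4 mm above the desk, for the tool to stand in. It may be on either side of the microscope base. Origin: centre of its underside.
- specimen_jar: Loose closed jar, 56 mm across and 70 mm tall, upright; on the side of the microscope base away from the tool rest. Bystander. Origin: centre of its underside.
- eyepiece: Loose black eyepiece, upright, 44 mm across and 60 mm tall. Bystander. Origin: centre of its underside.
- screwdriver: Loose screwdriver, 200 mm long with a 26 mm thick handle, lying on the desk along its x. Bystander. Origin: underside of its middle.
Things that resemble listed ones, but are neither listed nor needed, are in the scene too. Several things look just like the seating_tool: the one meant starts farthest to the robot's right.

How it is judged (in metres and radians):
On the way, in this order (a step that is already met when the one before it is completed fails the run):
1. the seating tool bears on the plate, near its centre and square to it, before the plate is home (contact force between seating_tool and stage_plate above 3 N and horizontal distance between seating_tool and stage_plate below 0.015 m and angle between the z axis of seating_tool and the z axis of stage_plate, either way round below 0.12 rad and z of stage_plate in the frame of bore_mouth above 0.003 m), for 0.05 s.
2. the plate is home, its rim flat on the base, under the tool's push (z of stage_plate in the frame of bore_mouth below 0.0015 m and angle between the z axis of stage_plate and the z axis of scope_base, either way round below 0.03 rad and contact force between seating_tool and stage_plate above 1 N), for 0.05 s.
At the end, for the whole second after the job is handed in: The plate's rim lies on the base (gap under 1.5 mm, tilt under 0.03 rad, centred within 3 mm), and the seating tool stands upright (within 0.08 rad), at rest, on the floor of its rest (within 10 mm of its centre, foot less than 3 mm above the floor) (z of stage_plate in the frame of bore_mouth below 0.0015 m and angle between the z axis of stage_plate and the z axis of scope_base, either way round below 0.03 rad and horizontal distance between stage_plate and bore_mouth below 0.003 m and horizontal distance between seating_tool and tool_rest below 0.01 m and z of seating_tool in the frame of tool_rest below 0.007 m and angle between seating_tool's own z axis and vertical below 0.08 rad and linear speed of each of seating_tool, stage_plate below 0.02 m/s); the robot touches nothing.
It fails at once if the seating tool presses on the plate with more than 25 N (contact force between seating_tool and stage_plate above 25 N).
It fails at once if once the plate is home, the seating tool leans on it with more than 20 N (z of stage_plate in the frame of bore_mouth below 0.0015 m and contact force between seating_tool and stage_plate above 20 N).
It fails at once if the gripper or arm touches the plate (contact force between any of the fingers, the arm and stage_plate above 0.5 N).
It fails at once if a bystander is moved by more than 20 mm (distance of any of specimen_jar, eyepiece, screwdriver from where it was at the start of the episode above 0.02 m).
It also fails if it takes over 51 s, if anything falls off the work surface, if the arm or the gripper's body presses on something with over 40 N, if the wrist force passes 120 N, or if a joint passes its speed limit or range.

### The arm

A 6-joint arm with a two-finger parallel gripper is mounted at the origin on the work surface. World frame = base frame: x ahead of the robot, y to its left, z up, the work surface at z = 0. Lengths are in m, angles in degrees, forces in N, time in s.
With the tool pointing down it reaches from about 0.225 to 0.725 m from the base axis. Payload 3.1 kg.
Tool frame: the origin (TCP) lies at the very end of the fingers, on their centre line; the grasp point (between the pads) lies 19 mm behind it; z points along the fingers, y is the line along which they close (so a half turn about z gives the same grasp; the last joint's range is limited). The gripper opens to 85 mm and grips with 20 to 120 N. Pads are 22 mm wide; open, the fingers measure 114 mm over their backs; the gripper's body (76 mm by 85 mm) begins 54 mm behind the grasp point. The pads swing forward as they close: fully open they stand 13 mm farther back than shut.
Start: joints at [69.397, 2.75, 5.684, 92.934, 0, 82.678], TCP at [0.121, 0.511, 0.231] pointing down, gripper open.
Joint ranges: [-166.93, 166.93], [-56.73, 111.36], [-69.38, 81.34], [-121.58, 131.49], [-85.45, 84.26], [-180, 180]. Speed limits (degrees/s): [159.86, 159.86, 180, 180, 180, 180].

### API

Orientations are given as [roll, pitch, yaw] about the fixed x, y, z axes, in that order (R = Rz(yaw) Ry(pitch) Rx(roll)).
In Python, from station import bot gives the robot as it stands.
- The arm moves only by the tool move_arm, never from a script. Its argument "series" is a list of rows, each a list of 3 entries, a list of its own where there are three numbers: the shift along the tool's x, y, z in m, then the turn about the tool's z in degrees, then the closure, from 0 (fully open) to 1 (shut). In form: [[[tx, ty, tz], twist, gripper], ...]. A call has 1 to 8 rows; each row shifts and turns the commanded pose from where the row before left it, along the tool's axes as they then stand; what a row does not reach is not made up. A row lasts 1/8 s, in which the tool goes at most 62.5 mm and 10.7 degrees, less where a joint would pass 70% of its speed; a pose out of reach is approached as far as the arm can. A call is refused whole if a number of a shift passes 0.0625 or a number of a turn 10.7, either way. A call with a gripper value outside its range is refused whole. The fingers move at their own pace and stop on an object; "force" is the grip in N (left out, the last holds). Time passes only in rows, so rows that do not move let the fingers close. It gives the time, the measured TCP pose, the force, the opening and the grip force at its end, in the units of the state.
- bot.sense(): the state, without advancing time (a new reading comes with each control period).
- bot.grab_frame(name): name is "side" or "top"; returns the picture (384x512x3 uint8, blue, green, red); there is no depth.
- bot.calibration(name): a dict with "fovy" (degrees; the focal length in pixels is half the picture's height over the tangent of half this angle, whatever the lens; pixels are square), "cx", "cy" (the principal point, pixels), "view" (4x4, takes a point from world to camera coordinates). Camera axes: x right, y down, z forward; pixel columns grow to the right and rows downward; lengths in m; the calibration is good to about 2 mm. A picture is of the moment at which its call begins. calibration takes no time and is no camera call.
- bot.hand_in(): hands the job in; it is judged then, once.
The state is a dict: "t": time; "q": joint angles; "qd": joint speeds; "effort": joint torques, N m; "tool_pos": TCP position; "orientation": TCP orientation; "contact_force": force on the tool from outside, world axes, zero at the start; "wrist_torque": the same for the moment, N m; "opening": finger opening in m; "finger_force": force on a finger pad.
Only numpy, scipy, OpenCV 4.12 (cv2) and the standard library are available. Lean on these libraries where they do the work, as an engineer would, in place of code of your own. Each camera call takes 0.05 s, during which the arm holds its last target. There are 200 camera calls.

## Working session

There is one attempt and no reset: what is moved stays moved. The work goes in short steps, Python scripts to look and compute and a tool call to move; the robot and the scene stay as the last step left them, time stands still between calls to the robot, and variables do not carry over. Pictures are saved under pics/ and viewed, at most 10 in all, crops included, and the job is handed in when it is done.

Besides the shell and the picture viewer there is one more tool, called after "Emit:" in YAML: its name, and indented under it one key for each argument. move_arm: Moves the arm, as the interface text tells. Its arguments: {"type":"object","properties":{"series":{"type":"array"},"force":{"type":"number"}},"required":["series"]}

```bash
mkdir -p pics
python3 - <<'E'
from station import bot
import cv2
for n in("side","top"):
    cv2.imwrite(f"pics/{n}0.png",bot.grab_frame(n)); c=bot.calibration(n); print(n,c)
print(bot.sense())
E
```

```text
side {'fovy': 43.52150416903349, 'cx': 255.66134652502288, 'cy': 190.01104990530845, 'view': array([[-0.99968272,  0.01722828, -0.01837541,  0.56052269],
       [ 0.02508186,  0.74796486, -0.66326426,  0.02125607],
       [ 0.00231726, -0.6635147 , -0.74815966,  1.32973058],
       [ 0.        ,  0.        ,  0.        ,  1.        ]])}
top {'fovy': 54.42117729597432, 'cx': 257.44172692877163, 'cy': 191.6613538705221, 'view': array([[ 0.02247685, -0.99974206,  0.00325768,  0.02513536],
       [-0.97646948, -0.02265245, -0.21446265,  0.57858894],
       [ 0.21448113,  0.00163942, -0.97672676,  1.00360463],
       [ 0.        ,  0.        ,  0.        ,  1.        ]])}
{'t': 0.1, 'q': array([6.93960509e+01, 2.78873725e+00, 5.59814047e+00, 9.29324539e+01,
       2.48557697e-03, 8.26767028e+01]), 'qd': array([-0.03973433, -0.11547294,  0.18405827,  0.02356621, -0.02449794,
        0.08314308]), 'effort': array([ 3.74401061e-03, -3.39849544e+01,  3.20936358e+01,  1.58511061e-02,
       -6.20159199e-05, -4.45369736e-06]), 'tool_pos': array([0.1204126 , 0.51043185, 0.23021197]), 'orientation': array([-1.79878270e+02, -1.81502926e-02,  1.66719326e+02]), 'contact_force': array([-0.73874803, -0.05674551, -0.05170262]), 'wrist_torque': array([-0.02984122, -0.03415814, -0.03970907]), 'finger_force': 0.0, 'opening': 0.08581166820670406}
```

View pics/side0.png

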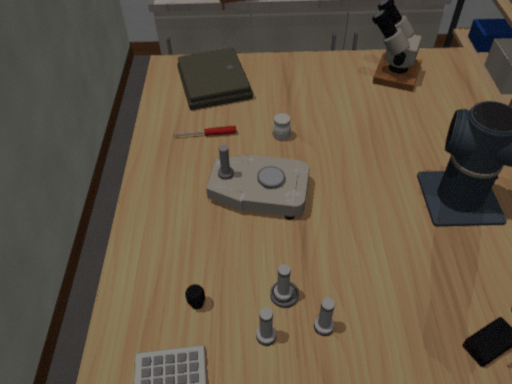

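View pics/top0.png

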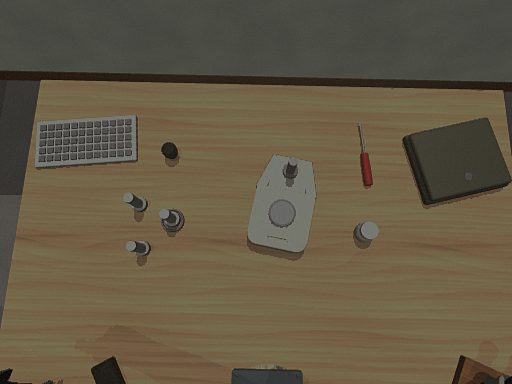

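The three look-alike tools in the top view are at (168,218), (135,202) and (139,248). The one at (168,218) is farthest to the robot's right (image right = -y), and it stands in the round tray, so it should be the one meant. I'll confirm in a crop and measure.

```bash
cat > h.py <<'E'
import numpy as np,cv2
from station import bot
def cam(n):
    c=bot.calibration(n); f=192/np.tan(np.radians(c["fovy"]/2)); return c,f
def ray(n,u,v,z):
    c,f=cam(n);V=c["view"];R,t=V[:3,:3],V[:3,3]
    o=-R.T@t; d=R.T@np.array([(u-c["cx"])/f,(v-c["cy"])/f,1]); return o+d*(z-o[2])/d[2]
def proj(n,p):
    c,f=cam(n);V=c["view"];q=V[:3,:3]@np.array(p)+V[:3,3]; return np.array([c["cx"]+f*q[0]/q[2],c["cy"]+f*q[1]/q[2]])
E
python3 - <<'E'
from h import *
t=cv2.imread("pics/top0.png");s=cv2.imread("pics/side0.png")
a=cv2.resize(t[185:265,115:195],None,fx=5,fy=5,interpolation=2)
b=cv2.resize(s[255:335,250:330],None,fx=5,fy=5,interpolation=2)
c=cv2.resize(t[150:260,240:330],(327,400)[:2],interpolation=2) 
cv2.imwrite("pics/crop1.png",cv2.resize(np.hstack([a,b]),(800,400)))
c=cv2.resize(t[150:255,240:325],None,fx=4.5,fy=4.5,interpolation=2);d=cv2.resize(s[140:220,205:315],None,fx=3.6,fy=3.6,interpolation=2)
o=np.zeros((480,790,3),np.uint8);o[:c.shape[0],:c.shape[1]]=c;o[:d.shape[0],384:384+d.shape[1]]=d[:, :406];cv2.imwrite("pics/crop2.png",o)
print(proj("top",[.12,.51,.23]),proj("side",[.12,.51,.23]))
E
```

```text
[ 34.33069197 377.33747662] [516.90376786 338.60130819]
```

View pics/crop1.png

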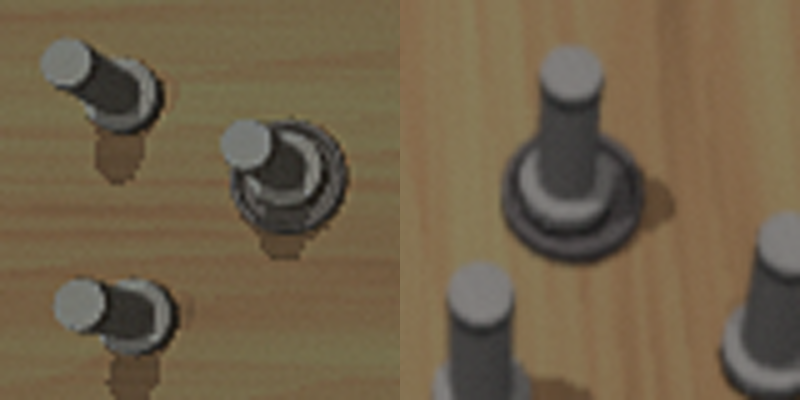

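View pics/crop2.png

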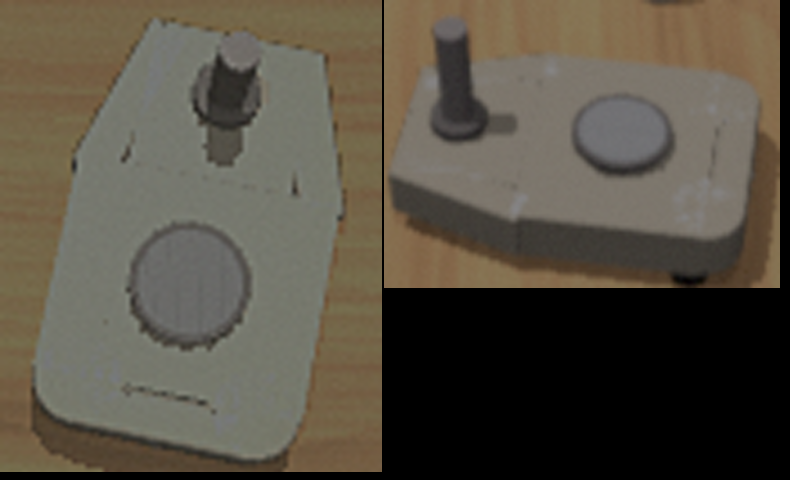

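The crop confirms it: only the right-hand tool (handle top at (164.2,213.8) in top, (284.2,269.8) in side) stands inside a dark round tray. The plate is at about (282,213) top and (271,176) side, and the post is 125 mm ahead of it.

Run:
```python
from h import *
P=lambda s,*a:print(s,np.round(ray(*a),4))
P("tooltop t","top",163.8,213.4,.114);P("tooltop s","side",283.8,269.4,.114)
P("tray t","top",172.6,219.9,.012);P("tray s","side",284,295,.012)
P("foot t","top",172,218.5,.022)
P("foot s","side",(567-400)/5+249.6,185/5+254.6,.022)
P("plate t","top",281.6,213,.076);P("plate s","side",270.7,175.6,.076)
P("post t","top",293,160.3,.162);P("post s","side",(452-384)/3.6+204.6,26/3.6+139.6,.162)
P("jar","top",368,231,.07);P("eyep","top",170,150,.06);P("screw","top",367,170,.02)
for n in("t1",):P(n,"top",66/5+115,63/5+185,.11);P("t2","top",80/5+115,305/5+185,.11)
# tray by mask circle
t=cv2.imread("pics/top0.png")
hsv=cv2.cvtColor(t[180:260,110:200],cv2.COLOR_BGR2HSV)
m=(hsv[...,1]<60).astype(np.uint8)
n,l,st,ce=cv2.connectedComponentsWithStats(m)
for i in range(1,n):
    if st[i,4]>50: print(st[i]+[110,180,0,0,0])
```

```text
tooltop t [0.5012 0.2877 0.114 ]
tooltop s [0.5019 0.2885 0.114 ]
tray t [0.4981 0.2862 0.012 ]
tray s [0.4992 0.2943 0.012 ]
foot t [0.5008 0.2859 0.022 ]
foot s [0.5016 0.2909 0.022 ]
plate t [ 0.5157 -0.0303  0.076 ]
plate s [ 0.5183 -0.0302  0.076 ]
post t [ 0.6428 -0.0535  0.162 ]
post s [ 0.6402 -0.0559  0.162 ]
jar [ 0.4717 -0.2708  0.07  ]
eyep [0.6976 0.2975 0.06  ]
screw [ 0.6617 -0.2902  0.02  ]
t1 [0.5429 0.3885 0.11  ]
t2 [0.413  0.3685 0.11  ]
[123 193  24  19 275]
[159 209  25  23 440]
[126 241  24  15 266]
```

Emit:
move_arm:
  series:
    - [[0,0,0],-6.64,0]
    - [[0,0,0],-6.64,0]
    - [[-0.05,-0.029,0],0,0]
    - [[-0.05,-0.029,0],0,0]
    - [[-0.05,-0.029,0],0,0]
    - [[-0.05,-0.029,0],0,0]
    - [[-0.05,-0.029,0],0,0]
    - [[-0.05,-0.029,0],0,0]

```text
t: 1.1
tool_pos: [0.4219, 0.3357, 0.2307]
orientation: [-180.0, -0.0, 180.0]
contact_force: [0.7, 1.3, 0.7]
opening: 0.0856
finger_force: 0.0
```

Emit:
move_arm:
  series:
    - [[-0.04,-0.024,0],0,0]
    - [[-0.0396,-0.0236,0],0,0]
    - [[0,0,0.05],0,0]
    - [[0,0,0.03],0,0]
    - [[0,0,0],0,0]

```text
t: 1.72
tool_pos: [0.4977, 0.288, 0.147]
orientation: [-179.8, -0.5, 180.0]
contact_force: [-0.3, -0.2, 0.5]
opening: 0.0854
finger_force: 0.0
```

Run:
```python
from h import *
s=bot.sense();print(s["tool_pos"],s["orientation"],s["contact_force"])
a=bot.grab_frame("top")[170:270,110:230];b=bot.grab_frame("side")[220:320,220:340]
cv2.imwrite("pics/c3.png",np.vstack([cv2.resize(x,None,fx=3,fy=3,interpolation=2) for x in(a,b)]))
```

```text
[0.49765054 0.287969   0.1470448 ] [-179.80379407   -0.45562431  179.97302293] [-0.25365718 -0.17205447  0.50727851]
```

View pics/c3.png

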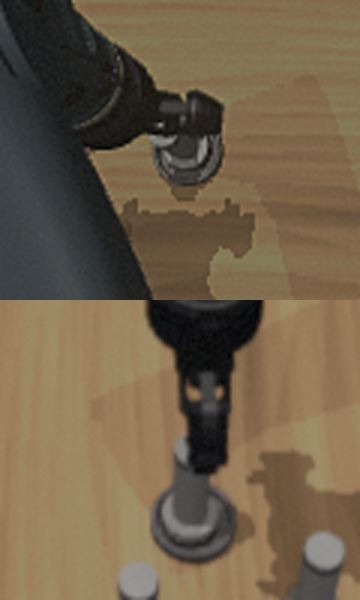

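Emit:
move_arm:
  series:
    - [[-0.003,0,0.04],0,0]
    - [[0,0,0.03],0,0]
    - [[0,0,0.015],0,0]
    - [[0,0,0],0,0]
    - [[0,0,0],0,0]

```text
t: 2.45
tool_pos: [0.5046, 0.29, 0.0685]
orientation: [179.9, 0.2, -180.0]
contact_force: [-0.3, 0.8, 0.4]
opening: 0.0852
finger_force: 0.0
```

Emit:
move_arm:
  series:
    - [[0.002,0,0.003],0,0]
    - [[0,0,0],0,0.4]
    - [[0,0,0],0,1]
    - [[0,0,0],0,1]
    - [[0,0,0],0,1]
    - [[0,0,0],0,1]
  force: 60

```text
t: 3.2
tool_pos: [0.5014, 0.2892, 0.0635]
orientation: [-180.0, 0.0, 180.0]
contact_force: [0.4, -1.3, 0.9]
opening: 0.0269
finger_force: 58.6
```

Emit:
move_arm:
  series:
    - [[0,0,-0.03],0,1]
    - [[0,0,-0.05],0,1]
    - [[0,0,-0.04],0,1]
    - [[0,-0.045,0],0,1]
    - [[-0.004,-0.05,0],0,1]
    - [[-0.004,-0.05,0],0,1]
    - [[-0.004,-0.05,0],0,1]
    - [[-0.004,-0.05,0],0,1]

```text
t: 4.2
tool_pos: [0.5167, 0.043, 0.1824]
orientation: [180.0, -0.1, -180.0]
contact_force: [1.1, 0.6, -2.3]
opening: 0.0268
finger_force: 59.3
```

Emit:
move_arm:
  series:
    - [[0,-0.045,0],0,1]
    - [[0,-0.029,0],0,1]
    - [[0,0,0.025],0,1]
    - [[0,0,0],0,1]
    - [[0,0,0],0,1]
    - [[0,0,0],0,1]

```text
t: 4.95
tool_pos: [0.5178, -0.0292, 0.1593]
orientation: [-180.0, 0.1, -179.9]
contact_force: [0.2, -0.4, -1.5]
opening: 0.0268
finger_force: 59.4
```

Run:
```python
from h import *
s=bot.sense();print(s["tool_pos"],s["orientation"],s["contact_force"],s["opening"])
a=bot.grab_frame("top");b=bot.grab_frame("side");cv2.imwrite("pics/t4.png",a);cv2.imwrite("pics/s4.png",b)
a=a[140:260,110:330];b=b[90:290,190:320]
o=np.zeros((600,750,3),np.uint8);x=cv2.resize(a,None,fx=1.6,fy=1.6);o[:x.shape[0],:x.shape[1]]=x
x=cv2.resize(b,None,fx=3,fy=3,interpolation=2);o[:,354:354+390]=x
cv2.imwrite("pics/c4.png",o)
```

```text
[ 0.51776155 -0.02923448  0.15927581] [-1.79988848e+02  8.57332449e-02 -1.79945132e+02] [ 0.20220825 -0.43346506 -1.54530106] 0.026751427479028634
```

View pics/c4.png

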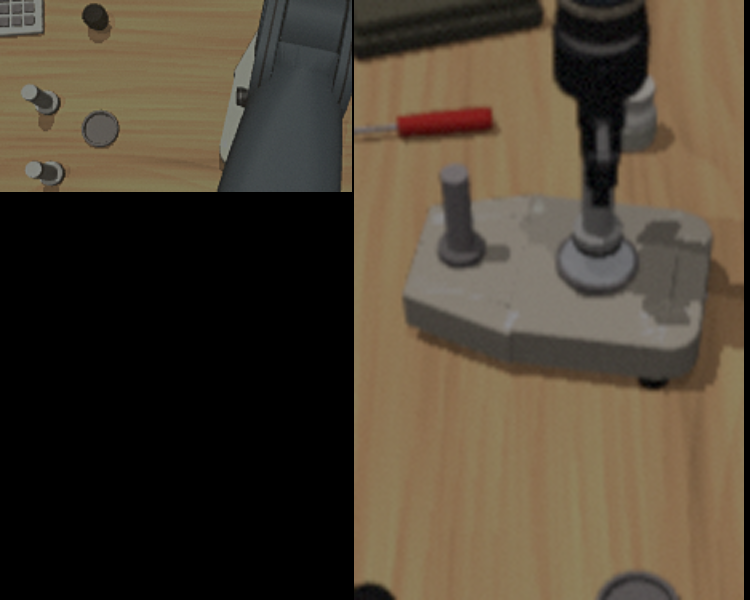

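Run:
```python
from h import *
for n,z,(x0,y0,x1,y1) in(("top",.014,(150,195,200,245)),("side",.014,(260,265,315,325))):
    im=cv2.imread(f"pics/{n[0]}4.png")[y0:y1,x0:x1]
    m=(cv2.cvtColor(im,cv2.COLOR_BGR2HSV)[...,1]<70).astype(np.uint8)
    c=max(cv2.findContours(m,0,2)[0],key=cv2.contourArea);e=cv2.fitEllipse(c);print(n,e,ray(n,e[0][0]+x0,e[0][1]+y0,.010))
```

```text
top ((21.950162887573242, 24.816545486450195), (22.013328552246094, 22.839332580566406), 40.0191764831543) [0.49860794 0.28857133 0.01      ]
side ((24.042034149169922, 28.299821853637695), (26.232412338256836, 28.05691909790039), 100.16885375976562) [0.49868568 0.28868508 0.01      ]
```

Emit:
move_arm:
  series:
    - [[0,0,0.01],0,1]
    - [[0,0,0.006],0,1]
    - [[0,0,0],0,1]
    - [[0,0,0],0,1]

```text
t: 5.55
tool_pos: [0.5171, -0.0296, 0.1422]
orientation: [180.0, -0.0, -180.0]
contact_force: [0.0, -0.4, -2.0]
opening: 0.0268
finger_force: 59.4
```

Emit:
move_arm:
  series:
    - [[0,0,0.001],0,1]
    - [[0,0,0.001],0,1]
    - [[0,0,0.001],0,1]
    - [[0,0,0.001],0,1]
    - [[0,0,0],0,1]

```text
t: 6.18
tool_pos: [0.5171, -0.0296, 0.1382]
orientation: [180.0, -0.0, 180.0]
contact_force: [0.3, -0.3, -3.4]
opening: 0.0267
finger_force: 59.4
```

Emit:
move_arm:
  series:
    - [[0,0,0.001],0,1]
    - [[0,0,0.001],0,1]
    - [[0,0,0],0,1]

```text
t: 6.55
tool_pos: [0.5171, -0.0296, 0.1362]
orientation: [180.0, -0.0, -180.0]
contact_force: [-0.6, -0.3, -3.0]
opening: 0.0266
finger_force: 59.4
```

Emit:
move_arm:
  series:
    - [[0,0,0.001],0,1]
    - [[0,0,0.001],0,1]
    - [[0,0,0],0,1]

```text
t: 6.92
tool_pos: [0.5173, -0.0296, 0.1344]
orientation: [180.0, 0.0, 180.0]
contact_force: [-0.4, -1.0, -2.5]
opening: 0.0266
finger_force: 59.4
```

Emit:
move_arm:
  series:
    - [[0,0,0.001],0,1]
    - [[0,0,0.001],0,1]
    - [[0,0,0],0,1]

```text
t: 7.3
tool_pos: [0.5175, -0.0296, 0.1328]
orientation: [-180.0, 0.1, -180.0]
contact_force: [-0.7, 0.5, 0.7]
opening: 0.0271
finger_force: 59.7
```

Emit:
move_arm:
  series:
    - [[0,0,0.001],0,1]
    - [[0,0,0.001],0,1]
    - [[0,0,0],0,1]

```text
t: 7.68
tool_pos: [0.5178, -0.0297, 0.1308]
orientation: [-180.0, 0.1, 180.0]
contact_force: [0.5, 0.7, 3.4]
opening: 0.0265
finger_force: 60.0
```

Emit:
move_arm:
  series:
    - [[0,0,0.001],0,1]
    - [[0,0,0],0,1]

```text
t: 7.92
tool_pos: [0.5178, -0.0297, 0.13]
orientation: [-180.0, 0.1, -180.0]
contact_force: [-0.8, 1.1, 4.4]
opening: 0.0268
finger_force: 60.0
```

Emit:
move_arm:
  series:
    - [[0,0,0.001],0,1]
    - [[0,0,0],0,1]

```text
t: 8.18
tool_pos: [0.5178, -0.0297, 0.1292]
orientation: [-180.0, 0.1, -180.0]
contact_force: [-0.4, -0.5, 5.1]
opening: 0.0269
finger_force: 60.2
```

Emit:
move_arm:
  series:
    - [[0,0,0.001],0,1]
    - [[0,0,0.001],0,1]
    - [[0,0,0],0,1]

```text
t: 8.55
tool_pos: [0.518, -0.0297, 0.1278]
orientation: [-180.0, 0.1, -180.0]
contact_force: [-0.9, 1.1, 7.8]
opening: 0.0269
finger_force: 60.5
```

Emit:
move_arm:
  series:
    - [[0,0,0.001],0,1]
    - [[0,0,0],0,1]

```text
t: 8.8
tool_pos: [0.5181, -0.0297, 0.1272]
orientation: [-180.0, 0.2, -180.0]
contact_force: [-0.7, 1.2, 9.4]
opening: 0.0267
finger_force: 60.5
```

Emit:
move_arm:
  series:
    - [[0,0,0.001],0,1]
    - [[0,0,0],0,1]

```text
t: 9.05
tool_pos: [0.5182, -0.0298, 0.1264]
orientation: [-180.0, 0.2, -180.0]
contact_force: [-1.5, 0.6, 9.7]
opening: 0.0263
finger_force: 60.5
```

Emit:
move_arm:
  series:
    - [[0,0,0.001],0,1]
    - [[0,0,0],0,1]

```text
t: 9.3
tool_pos: [0.5183, -0.0298, 0.1256]
orientation: [-180.0, 0.2, -180.0]
contact_force: [-1.7, 0.5, 11.0]
opening: 0.0266
finger_force: 60.5
```

Emit:
move_arm:
  series:
    - [[0,0,0.001],0,1]
    - [[0,0,0],0,1]

```text
t: 9.55
tool_pos: [0.5184, -0.0299, 0.1249]
orientation: [-180.0, 0.2, -180.0]
contact_force: [-1.3, 0.9, 11.1]
opening: 0.0272
finger_force: 60.6
```

Emit:
move_arm:
  series:
    - [[0,0,0.001],0,1]
    - [[0,0,0],0,1]

```text
t: 9.8
tool_pos: [0.5185, -0.0298, 0.1239]
orientation: [-180.0, 0.2, -180.0]
contact_force: [-1.5, 1.5, 11.6]
opening: 0.0266
finger_force: 60.8
```

Emit:
move_arm:
  series:
    - [[0,0,0.001],0,1]
    - [[0,0,0],0,1]

```text
t: 10.05
tool_pos: [0.5185, -0.0298, 0.1232]
orientation: [-180.0, 0.2, -180.0]
contact_force: [-2.1, 1.8, 12.1]
opening: 0.0263
finger_force: 60.8
```

Emit:
move_arm:
  series:
    - [[0,0,0.001],0,1]
    - [[0,0,0],0,1]

```text
t: 10.3
tool_pos: [0.5186, -0.0297, 0.1225]
orientation: [-180.0, 0.3, -180.0]
contact_force: [-1.3, 1.5, 13.4]
opening: 0.0268
finger_force: 60.9
```

Emit:
move_arm:
  series:
    - [[0,0,0.001],0,1]
    - [[0,0,0],0,1]

```text
t: 10.55
tool_pos: [0.5184, -0.03, 0.1202]
orientation: [-180.0, 0.2, -180.0]
contact_force: [-0.7, 0.4, 9.8]
opening: 0.0266
finger_force: 60.5
```

Emit:
move_arm:
  series:
    - [[0,0,0.001],0,1]
    - [[0,0,0],0,1]

```text
t: 10.8
tool_pos: [0.5185, -0.03, 0.1198]
orientation: [-180.0, 0.2, 180.0]
contact_force: [-1.7, 0.1, 11.4]
opening: 0.0264
finger_force: 60.7
```

Emit:
move_arm:
  series:
    - [[0,0,-0.002],0,1]
    - [[0,0,0],0,1]

```text
t: 11.05
tool_pos: [0.5184, -0.03, 0.1211]
orientation: [-180.0, 0.2, 180.0]
contact_force: [-1.5, -0.2, 8.5]
opening: 0.0264
finger_force: 60.3
```

Emit:
move_arm:
  series:
    - [[0,0,-0.002],0,1]
    - [[0,0,0],0,1]

```text
t: 11.3
tool_pos: [0.5183, -0.03, 0.1223]
orientation: [-180.0, 0.1, 180.0]
contact_force: [1.1, -0.0, 5.6]
opening: 0.0267
finger_force: 59.9
```

Emit:
move_arm:
  series:
    - [[0,0,-0.002],0,1]
    - [[0,0,0],0,1]

```text
t: 11.55
tool_pos: [0.5179, -0.0299, 0.1235]
orientation: [-180.0, 0.1, 180.0]
contact_force: [1.9, -0.7, 4.6]
opening: 0.0269
finger_force: 59.7
```

Emit:
move_arm:
  series:
    - [[0,0,-0.002],0,1]
    - [[0,0,0],0,1]

```text
t: 11.8
tool_pos: [0.5165, -0.0296, 0.1247]
orientation: [180.0, -0.1, 180.0]
contact_force: [0.4, -0.1, 0.9]
opening: 0.0266
finger_force: 59.6
```

Emit:
move_arm:
  series:
    - [[0,0,-0.003],0,1]
    - [[0,0,-0.01],0,1]
    - [[0,0,-0.03],0,1]
    - [[0,0,0],0,1]

```text
t: 12.3
tool_pos: [0.5189, -0.0299, 0.1711]
orientation: [-179.9, 0.3, -180.0]
contact_force: [0.3, 0.0, -1.6]
opening: 0.0266
finger_force: 59.5
```

Run:
```python
from h import *
b=bot.grab_frame("side")
x=[cv2.resize(i[145:220,215:315],None,fx=5,fy=5,interpolation=2) for i in(b,)]
y=cv2.resize(cv2.imread("pics/side0.png")[145:220,215:315],None,fx=3,fy=3,interpolation=2)
o=np.zeros((600,500,3),np.uint8);o[:375]=x[0];o[375:600,:300]=y;cv2.imwrite("pics/c5.png",o)
```

```text
(no output)
```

View pics/c5.png

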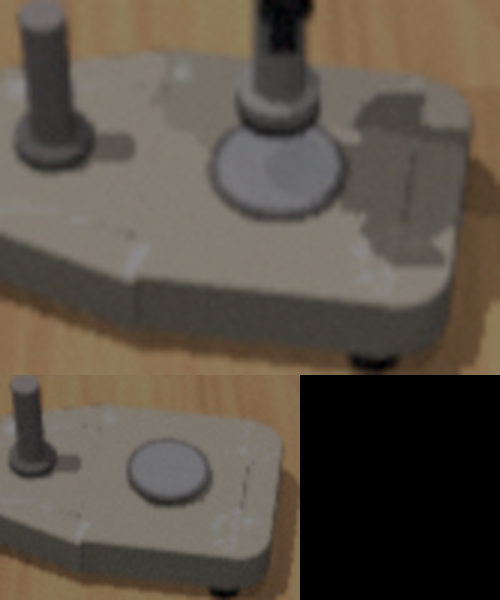

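Emit:
move_arm:
  series:
    - [[0,0.03,-0.01],0,1]
    - [[0.004,0.05,0],0,1]
    - [[0.004,0.05,0],0,1]
    - [[0.004,0.05,0],0,1]
    - [[0.004,0.05,0],0,1]
    - [[0.0025,0.05,0],0,1]
    - [[0,0.029,0],0,1]
    - [[0,0.01,0],0,1]

```text
t: 13.35
tool_pos: [0.4975, 0.2907, 0.1763]
orientation: [-179.9, -0.2, -179.9]
contact_force: [-0.8, -0.9, -2.4]
opening: 0.0266
finger_force: 59.7
```

Emit:
move_arm:
  series:
    - [[0,0,0.03],0,1]
    - [[0,0,0.04],0,1]
    - [[0,0,0.02],0,1]
    - [[0,0,0],0,1]
    - [[0,0,0],0,1]
    - [[0,0,0],0,1]

```text
t: 14.1
tool_pos: [0.5, 0.2895, 0.0901]
orientation: [179.9, 0.2, 180.0]
contact_force: [-0.0, 0.1, -2.7]
opening: 0.0268
finger_force: 59.7
```

Run:
```python
from h import *
s=bot.sense();print(s["tool_pos"],s["orientation"],s["contact_force"])
b=bot.grab_frame("side");a=bot.grab_frame("top")
o=np.hstack([cv2.resize(i,(400,400),interpolation=2) for i in(b[235:315,245:325],a[180:260,130:210])])
cv2.imwrite("pics/c6.png",o)
```

```text
[0.49996817 0.28954328 0.09013831] [1.79934663e+02 1.68552042e-01 1.79973968e+02] [-0.01446139  0.12038356 -2.66198138]
```

View pics/c6.png

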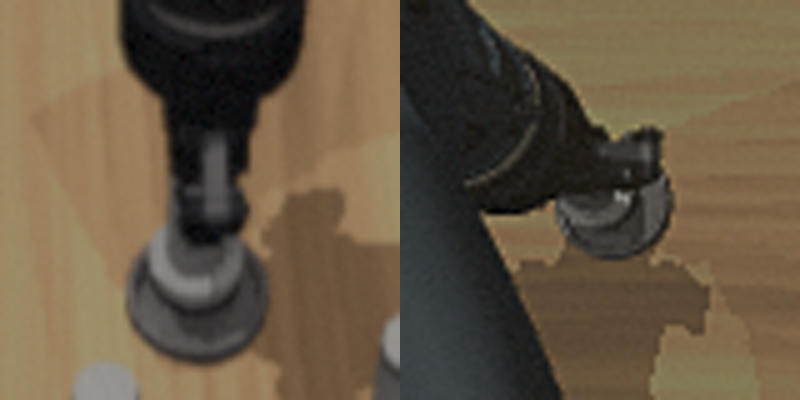

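Emit:
move_arm:
  series:
    - [[0.001,0,0.012],0,1]
    - [[0,0,0.006],0,1]
    - [[0,0,0.004],0,1]
    - [[0,0,0],0,1]
    - [[0,0,0],0,1]

```text
t: 14.82
tool_pos: [0.4978, 0.2894, 0.0665]
orientation: [180.0, 0.0, -180.0]
contact_force: [-0.9, 0.5, -1.6]
opening: 0.0269
finger_force: 59.7
```

Emit:
move_arm:
  series:
    - [[0,0,0.002],0,1]
    - [[0,0,0.001],0,1]
    - [[0,0,0],0,1]

```text
t: 15.2
tool_pos: [0.4979, 0.2894, 0.0635]
orientation: [180.0, 0.0, 180.0]
contact_force: [-0.8, -0.3, -1.0]
opening: 0.0269
finger_force: 60.1
```

Emit:
move_arm:
  series:
    - [[0,0,0.001],0,1]
    - [[0,0,0],0,1]

```text
t: 15.45
tool_pos: [0.4981, 0.2894, 0.0634]
orientation: [180.0, 0.1, 180.0]
contact_force: [-0.7, -1.3, 4.7]
opening: 0.0268
finger_force: 60.2
```

Emit:
move_arm:
  series:
    - [[0,0,0.001],0,1]
    - [[0,0,0],0,1]

```text
t: 15.7
tool_pos: [0.4982, 0.2894, 0.0634]
orientation: [180.0, 0.1, 180.0]
contact_force: [-2.5, -2.1, 8.7]
opening: 0.0268
finger_force: 60.7
```

On the floor of the rest. Back off the preload, open and rise.

Emit:
move_arm:
  series:
    - [[0,0,-0.002],0,1]
    - [[0,0,0],0,0.6]
    - [[0,0,0],0,0.4]
    - [[0,0,0],0,0]
    - [[0,0,0],0,0]
    - [[0,0,0],0,0]

```text
t: 16.45
tool_pos: [0.4977, 0.2893, 0.0633]
orientation: [-180.0, 0.0, 180.0]
contact_force: [0.5, -0.8, 0.5]
opening: 0.0857
finger_force: 0.0
```

Emit:
move_arm:
  series:
    - [[0,0,-0.01],0,0]
    - [[0,0,-0.03],0,0]
    - [[0,0,-0.05],0,0]
    - [[0,0,-0.05],0,0]
    - [[0.06,0,-0.02],0,0]
    - [[0.06,0,0],0,0]
    - [[0.06,0,0],0,0]
    - [[0,0,0],0,0]

```text
t: 17.45
tool_pos: [0.3149, 0.2891, 0.224]
orientation: [180.0, -0.0, -179.8]
contact_force: [0.5, 0.3, 0.6]
opening: 0.0851
finger_force: 0.0
```

Run:
```python
from h import *
b=bot.grab_frame("side");a=bot.grab_frame("top")
o=np.hstack([cv2.resize(i,(400,400),interpolation=2) for i in(b[235:315,245:325],a[180:260,130:210])])
cv2.imwrite("pics/c7.png",o);print(bot.sense()["tool_pos"])
```

```text
[0.31851655 0.28964315 0.22408434]
```

View pics/c7.png

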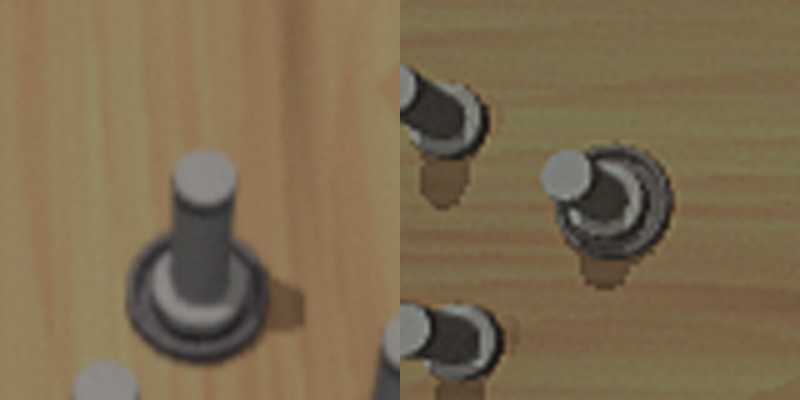

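The tool stands upright and centred in its rest, and the gripper is clear, so I'm handing in.

```bash
python3 -c "
from station import bot
print(bot.hand_in())"
```

```text
the job is handed in; nothing more can be done
None
```

The plate clicked home at a push of about 16 N and looks flush all round in the side view, the seating tool is back upright in its rest, and I handed the job in at about 17.5 s; no verdict was returned.

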